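Turn the bench carousel until the dropper bottle faces front

TASK

On the drive-repair bench, turn the round carousel gently by pushing its rim posts with the fingertips until the dropper bottle stands at the front, in line with the arrow on the carousel's fixed foot, then take the hand away. Push only on the carousel: do not pinch it, spin it fast or shove it hard, do not touch, lift or tip the things standing in its cups, and leave the drives and the mouse lying on the bench where they are.

Things in the scene. Friction and masses are not known exactly. Their poses are not given: they have to be found in the camera images.
- foot: The carousel's fixed foot: dark steel disc under the deck, 210 mm diameter, 10 mm high, with a tongue 60 mm wide reaching out to 185 mm from the axis, on it a raised aluminium arrow-head pointing in at the axis. Origin on the turning axis at bench height, z up; the arrow lies along its -x axis: the carousel's front, turned up to 0.7 rad from facing the robot.
- arrow_tip (a point): Inner tip of the arrow-head on the tongue, 135 mm from the axis, 18 mm above the bench (the arrow-head's top).
- hub (a point): Centre of the turning deck, at its top face, 24 mm above the bench; turns with it. The deck is a black disc of 260 mm diameter. Six grey cups (59 mm wide, 14 mm high) stand on it, centres 70 mm from the axis, along the hub's own -x axis and every 60 degrees from there. In the middle a boss of 48 mm diameter with a 16 mm steel stub, top 54 mm above the bench.
- post (a point): Top centre of one of six alike upright aluminium finger posts on the deck near the rim: 14 mm diameter, 70 mm tall (deck at 24 mm, top 94 mm above the bench), 118 mm from the axis, every 60 degrees, half-way between neighbouring cups (30 degrees to either side of each cup). Push any of them sideways to turn the deck.
- carousel (a joint): Turn of the deck in rad, counter-clockwise seen from above positive, 0 where it stood at the start. No stop within three turns either way. Light friction (1 to 3 N at the posts), damped; it stays where it is left.
- dropper_mid (a point): The dropper bottle: white plastic, round body 46 mm diameter, 46 mm high, shoulder, then a narrow tapering spout; 90 mm tall in all, its spout top 117 mm above the bench, the tallest thing in the carousel and the only one with a spout. Stands loose in one of the six cups (a few mm play), underside 27 mm above the bench; which cup varies. Point on its axis, 45 mm above its underside.
- jar1_mid (a point): A squat closed screw-top glass jar, 46 mm diameter, 45 mm tall. Stands loose in one of the six cups (a few mm play), underside 27 mm above the bench; which cup varies. Point on its axis, 22 mm up.
- jar2_mid (a point): A second jar like it. Stands loose in one of the six cups (a few mm play), underside 27 mm above the bench; which cup varies. Point on its axis, 22 mm up.
- bit_block_mid (a point): A round wooden block, 46 mm diameter, 26 mm high, with six steel driver bits standing in it, 48 mm tall in all. Stands loose in one of the six cups (a few mm play), underside 27 mm above the bench; which cup varies. Point on its axis, 20 mm up.
- spool_mid (a point): An empty white spool with two flanges, 46 mm diameter, 38 mm tall. Stands loose in one of the six cups (a few mm play), underside 27 mm above the bench; which cup varies. Point on its axis, 19 mm up.
- tin_mid (a point): A flat round aluminium tin, 47 mm diameter, 24 mm tall. It stands loose in the cup that is nearest the arrow at the start, underside 27 mm above the bench. The point is on its axis, 12 mm up.
- drive1_mid (a point): A loose 3.5 inch hard drive lying flat on the bench to the left, 147 x 101 x 24 mm. Point at its centre. Not part of the job.
- drive2_mid (a point): Another such drive to the right. Point at its centre. Not part of the job.
- ssd_mid (a point): A loose flat SSD, 100 x 70 x 7 mm, on the bench to the right. Point at its centre. Not part of the job.
- mouse_mid (a point): A computer mouse, 105 x 60 x 32 mm, on the bench to the left. Point at its centre. Not part of the job.

How it is judged:
By the outcome, as a careful person would: the job done as asked, in the order asked, and still so for the second after the job is handed in, with the robot touching nothing.
It also fails if it takes over 45 s, if anything falls off the work surface, if the arm or the gripper's body presses on something with over 40 N, if the wrist force passes 120 N, or if a joint passes its speed limit or range.

ROBOT

A 7-joint arm with a two-finger parallel gripper is mounted at the origin on the work surface. World frame = base frame: x ahead of the robot, y to its left, z up, the work surface at z = 0. Lengths are in m, angles in rad, forces in N, time in s.
With the tool pointing down it reaches from about 0.425 to 0.825 m from the base axis. Payload 3.6 kg.
Tool frame: the origin (TCP) lies where the fingers leave the gripper's body, on its centre line; the fingertips stand 73 mm ahead of it and the grasp point (between the pads) lies 54 mm ahead of it; x points along the fingers, y is the direction in which the jaws open and shut, and the axes are right-handed (so a half turn about x gives the same grasp; the last joint's range is limited). The gripper opens to 85 mm and grips with 20 to 120 N. Pads are 22 mm wide; open, the fingers measure 114 mm over their backs; the gripper's body (76 mm by 85 mm) begins 54 mm behind the grasp point. The pads swing forward as they close: fully open they stand 13 mm farther back than shut.
Start: joints at [-1.131, 0.615, -0.013, 1.423, 0.008, 1.103, -0.04], TCP at [0.292, 0.581, 0.304] pointing down, gripper open.
Joint ranges: [-3.12, 3.12], [-0.3, 2.06], [-1.34, 1.32], [0.26, 2.42], [-1.36, 4.5], [0.01, 1.98], [-2.84, 2.84]. Speed limits (rad/s): [2.79, 2.79, 3.14, 3.14, 3.14, 3.14, 3.14].

INTERFACE

Orientations are given as a unit quaternion [x, y, z, w].
In Python, from station import arm, snapshot, camera_info, ticket gives the robot as it stands. Calls block until the motion is done:
- arm.movep(position, orientation): joint-space move of the TCP to a pose.
- arm.line_to(position, velocity=0.15, ori=None): straight line of the TCP; ori=None keeps the orientation; velocity is the mean speed in m/s.
- arm.move_j(angles): joint-space move.
- arm.move_gripper(opening, effort=None): opening from 0.0 (shut) to 1.0 (fully open); effort is the grip in N (None keeps the last); returns when the fingers have stopped.
- arm.pause(seconds).
- arm.ik(position, orientation): joint angles nearest the present ones, or None.
- snapshot(name): name is "side" or "top"; returns the picture (480x640x3 uint8, blue, green, red); there is no depth.
- camera_info(name): a dict with "fx", "fy", "cx", "cy" (pixels), "R" (3x3) and "t" (3): a world point X has camera coordinates R X + t. Camera axes: x right, y down, z forward; pixel columns grow to the right and rows downward; lengths in m; the calibration is good to about 2 mm. A picture is of the moment at which its call begins. camera_info takes no time and is no camera call.
A pose or a line that the arm cannot do raises arm.MotionError and nothing moves.
- ticket.finish_job(): hands the job in, once; it reports no verdict.
Readings, each from a call of its own:
- arm.read_time(): time.
- arm.read_joint_positions(): joint angles.
- arm.read_dq(): joint speeds.
- arm.read_effort(): joint torques, N m.
- arm.read_tool_pos(): TCP position.
- arm.read_eef_rot(): TCP orientation.
- arm.read_ft_force(): force on the tool from outside, world axes, zero at the start.
- arm.read_wrist_torque(): the same for the moment, N m.
- arm.read_opening(): opening from 0.0 (shut) to 1.0 (fully open).
Only numpy, scipy, OpenCV 4.12 (cv2) and the standard library are available. Lean on these libraries where they do the work, as an engineer would, in place of code of your own. Each camera call takes 0.05 s, during which the arm holds its last target.

## Working session

There is one attempt and no reset: what is moved stays moved. The work goes in short steps, each a Python script; the robot and the scene stay as the last script left them, time stands still between calls to the robot, and variables do not carry over. Pictures are saved under pics/ and viewed, and the job is handed in when it is done.

```bash
ls; mkdir -p pics; python3 - <<'E'
from station import arm,snapshot,camera_info
import cv2
for n in("top","side"):
    cv2.imwrite(f"pics/{n}0.png",snapshot(n)); print(n,camera_info(n))
print(arm.read_time(),arm.read_tool_pos(),arm.read_eef_rot(),arm.read_opening())
E
```

```text
pics
top {'fx': 473.73102707578005, 'fy': 473.73102707578005, 'cx': 322.3804705226172, 'cy': 244.258648939712, 'R': array([[-0.01116852, -0.99989588, -0.00913729],
       [-0.99447731,  0.01206072, -0.10425647],
       [ 0.10435582,  0.00792243, -0.99450847]]), 't': array([0.01329465, 0.50419741, 1.06871841])}
side {'fx': 564.666831552641, 'fy': 564.666831552641, 'cx': 326.67466674436673, 'cy': 243.3071057088755, 'R': array([[ 0.91008171, -0.41428858,  0.01078189],
       [-0.28916748, -0.65343056, -0.69957892],
       [ 0.29687278,  0.63355621, -0.71447399]]), 't': array([-0.46662428,  0.20646636,  1.3224063 ])}
0.1 [0.29168156 0.58028617 0.30282419] [ 0.16235026  0.68820684 -0.16399158  0.68783756] 1.0015262733836898
```

View pics/top0.png

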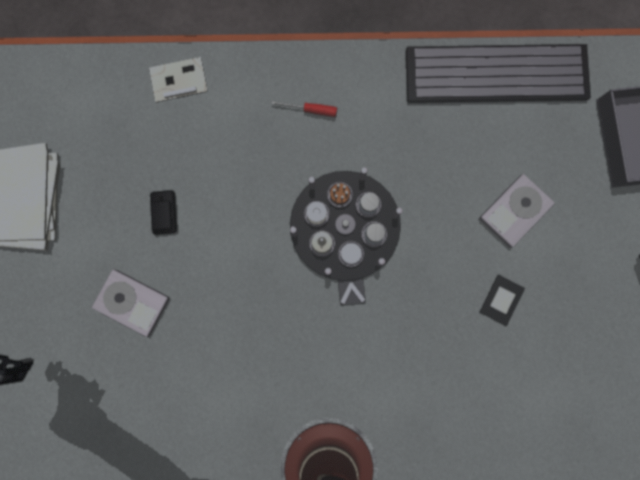

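View pics/side0.png

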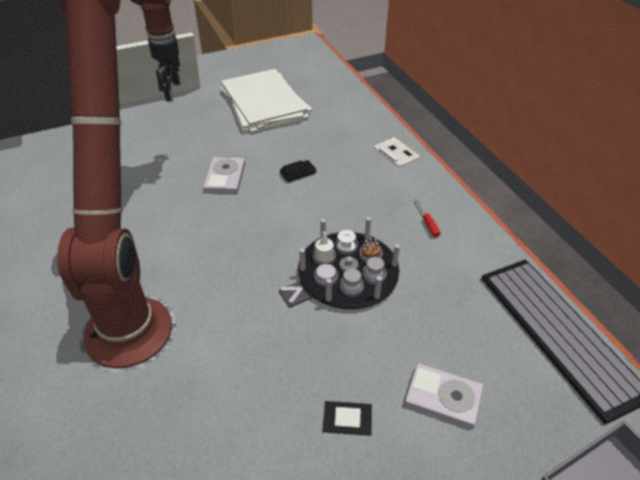

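```bash
python3 - <<'E'
import cv2
im=cv2.imread("pics/top0.png")[155:315,275:420]
cv2.imwrite("pics/z0.png",cv2.resize(im,None,fx=3.7,fy=3.7,interpolation=cv2.INTER_CUBIC))
im=cv2.imread("pics/side0.png")[205:315,270:420]
cv2.imwrite("pics/z1.png",cv2.resize(im,None,fx=5,fy=5,interpolation=cv2.INTER_CUBIC))
E
```

```text
(no output)
```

View pics/z0.png

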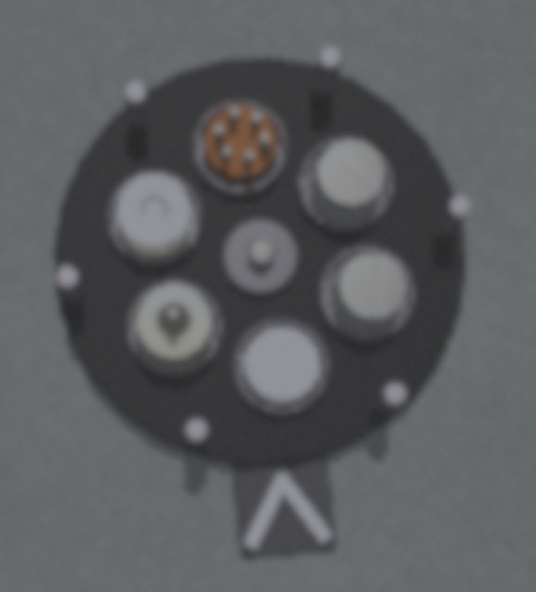

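View pics/z1.png

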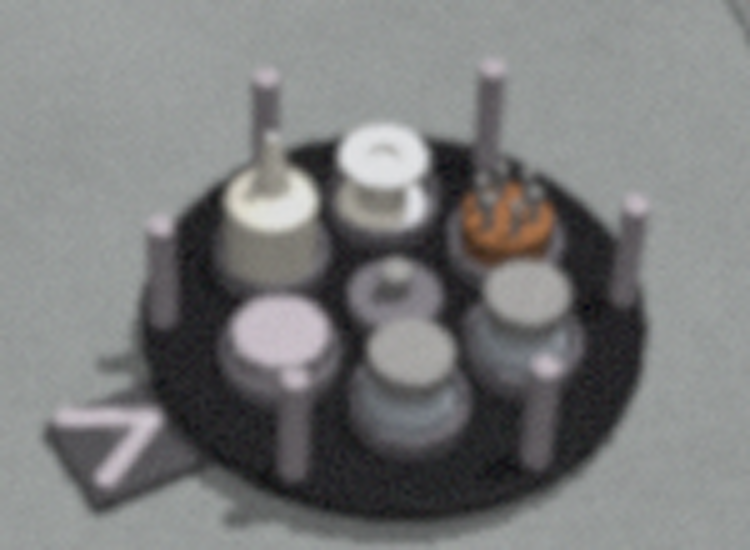

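```bash
cat > h.py <<'E'
import numpy as np,cv2
from station import arm,snapshot,camera_info
from scipy.optimize import least_squares
def ray(n,px,z):
    c=camera_info(n);R=c["R"];t=c["t"]
    px=np.atleast_2d(px);d=np.c_[(px[:,0]-c["cx"])/c["fx"],(px[:,1]-c["cy"])/c["fy"],np.ones(len(px))]@R
    o=-R.T@t
    return (o+d*((z-o[2])/d[:,2])[:,None])[:,:2]
def refine(im,p,r=3):
    g=cv2.cvtColor(im,cv2.COLOR_BGR2GRAY).astype(float)
    for _ in range(5):
        x,y=np.round(p).astype(int); w=g[y-r:y+r+1,x-r:x+r+1]; w=np.clip(w-(w.min()+.55*(w.max()-w.min())),0,None)
        Y,X=np.mgrid[y-r:y+r+1,x-r:x+r+1]; p=np.array([(w*X).sum(),(w*Y).sum()])/w.sum()
    return p
def fit(P):
    # regular hexagon at 118 mm: centre, phase
    c0=P.mean(0);k=np.round((np.arctan2(*(P-c0).T[::-1])-np.arctan2(*(P[0]-c0)[::-1]))/(np.pi/3))
    f=lambda q:(q[:2]+.118*np.c_[np.cos(q[2]+k*np.pi/3),np.sin(q[2]+k*np.pi/3)]-P).ravel()
    s=least_squares(f,[*c0,np.arctan2(*(P[0]-c0)[::-1])]);return s.x,np.abs(s.fun).max()
E
python3 - <<'E'
from h import *
im=cv2.imread("pics/top0.png")
z=np.array([(330,57),(135,92),(67,276),(196,430),(395,394),(460,206)])
U=lambda z:(np.array(z)+.5)/3.7-.5+[275,155]
px=np.array([refine(im,p) for p in U(z)]);print(px.round(1),U(z).round(1))
P=ray("top",px,.094);q,e=fit(P);print(P.round(4),q,np.degrees(q[2]),e)
c=q[:2]
im2=cv2.imread("pics/side0.png")
zs=np.array([(492,67),(265,76),(161,224),(294,376),(547,365),(635,204)]);ps=(zs+.5)/5-.5+[270,205]
ps=np.array([refine(im2,p) for p in ps]);Ps=ray("side",ps,.094);print("side",fit(Ps))
ang=lambda p,c:np.degrees(np.arctan2(p[1]-c[1],p[0]-c[0]))
a=ray("top",U([(282,470),(250,547),(325,541)]),.018);print("arrow",a,[ang(p,c) for p in a],np.linalg.norm(a-c,axis=1), "axis dir",ang((a[1]+a[2])/2,a[0]))
# tongue mask corners
t=ray("top",U([(240,556),(335,548)]),.01);print("tongue mid",ang(t.mean(0),c))
d=ray("top",U((174,318)),.117)[0];print("drop",d,ang(d,c),np.linalg.norm(d-c))
d=ray("top",U((281,363)),.051)[0];print("tin",d,ang(d,c),np.linalg.norm(d-c))
E
```

```text
[[363.8 169.5]
 [311.  178.8]
 [292.6 229.1]
 [327.6 270.6]
 [381.3 260.8]
 [399.3 209.8]] [[363.8 170. ]
 [311.1 179.5]
 [292.7 229.2]
 [327.6 270.9]
 [381.4 261.1]
 [399.  210.3]]
[[ 0.6618 -0.0862]
 [ 0.6424  0.0303]
 [ 0.5312  0.0713]
 [ 0.4401 -0.0038]
 [ 0.4598 -0.1198]
 [ 0.5707 -0.1617]] [ 0.55098875 -0.04498585 -0.35688003] -20.44771951882028 0.00040955328959346726
side (array([ 0.55459662, -0.04024259,  0.67744991]), np.float64(0.009435864125697635))
arrow [[ 0.41756387 -0.05728425]
 [ 0.37008379 -0.03657991]
 [ 0.37327153 -0.08322032]] [np.float64(-174.73365745022463), np.float64(177.33960628777945), np.float64(-167.85833131723186)] [0.13399049 0.18110015 0.18178362] axis dir -176.73722992663696
tongue mid -175.2715853007118
drop [0.50267453 0.00813599] 132.28646803003105 0.07180663664466864
tin [ 0.481739   -0.05612385] -170.8629060534353 0.07013973810625192
```

```bash
cat >> h.py <<'E'
from scipy.spatial.transform import Rotation as Ro
C=np.array([.5510,-.0450]);Rp=.122;Z=.142
def pose(deg,z=Z,flip=0,r=Rp):
    a=np.radians(deg);y=np.array([-np.sin(a),np.cos(a),0])*(-1 if flip else 1);x=np.array([0,0,-1.])
    return [C[0]+r*np.cos(a),C[1]+r*np.sin(a),z],Ro.from_matrix(np.c_[x,y,np.cross(x,y)]).as_quat()
def project(n,X):
    c=camera_info(n);q=np.atleast_2d(X)@c["R"].T+c["t"];return np.c_[c["fx"]*q[:,0]/q[:,2]+c["cx"],c["fy"]*q[:,1]/q[:,2]+c["cy"]]
def postfit(im,guess):
    a=np.radians(guess+60*np.arange(6));px=project("top",np.c_[C[0]+.118*np.cos(a),C[1]+.118*np.sin(a),.094+0*a])
    P=ray("top",[refine(im,p) for p in px],.094);v=P-C
    dev=(np.degrees(np.arctan2(v[:,1],v[:,0]))-guess-60*np.arange(6)+180)%360-180
    return dev,np.linalg.norm(v,axis=1)
E
python3 - <<'E'
from h import *
for f in(0,1):
  for d in(80,100,120,140,150):
    j=arm.ik(*pose(d,flip=f));print(f,d,None if j is None else np.round(j,2))
print(np.round(arm.ik(*pose(80,.3)),2))
E
```

```text
0 80 [ 0.11  0.74 -0.45  1.79  0.47  0.71  2.37]
0 100 [ 0.16  0.72 -0.53  1.91  0.57  0.67  2.59]
0 120 [ 0.23  0.69 -0.61  2.02  0.66  0.63  2.84]
0 140 [-0.78  0.9   1.13  2.15 -1.12  0.9  -1.22]
0 150 [-0.67  0.77  0.94  2.18 -1.02  0.73 -1.11]
1 80 [-0.35  0.72  0.29  1.81 -0.32  0.66 -0.05]
1 100 [-0.32  0.67  0.21  1.93 -0.24  0.57  0.22]
1 120 [-0.25  0.62  0.12  2.04 -0.15  0.49  0.51]
1 140 [-0.15  0.59  0.05  2.13 -0.07  0.43  0.82]
1 150 [-0.1   0.57  0.02  2.16 -0.02  0.4   0.99]
[ 0.1   0.53 -0.42  1.64  0.25  1.02  2.57]
```

```bash
python3 - <<'E'
from h import *
arm.move_gripper(0.0)
p,o=pose(79,.28,1);arm.movep(p,o);print(arm.read_time(),arm.read_tool_pos(),np.round(arm.read_joint_positions(),2))
p,o=pose(79,Z,1);arm.line_to(p,0.1)
print(arm.read_time(),arm.read_tool_pos(),arm.read_ft_force())
cv2.imwrite("pics/top1.png",(a:=snapshot("top")));b=snapshot("side");cv2.imwrite("pics/s1.png",np.hstack([cv2.resize(a[130:330,240:440],(400,400)),cv2.resize(b[180:340,260:420],(400,400))]))
E
```

```text
2.95 [0.57421748 0.07673334 0.27987249] [-0.42  0.55  0.39  1.68 -0.25  0.96 -0.12]
4.4833 [0.57468015 0.07478698 0.14265816] [-0.76749978 -0.2604511   0.21852169]
```

View pics/s1.png

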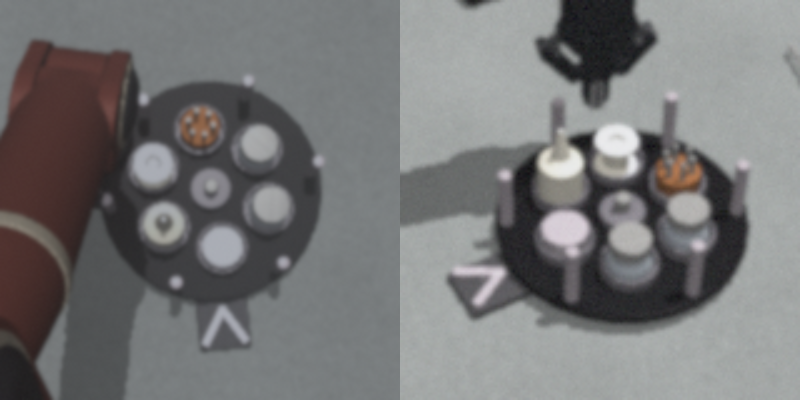

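```bash
python3 - <<'E'
from h import *
for z in(.0696,.142,.28-.073,.28): print(z,project("side",[.5745,.0755,z]))
print(arm.read_tool_pos(),arm.read_opening(),arm.read_eef_rot())
E
```

```text
0.0696 [[336.40320499 221.46176556]]
0.142 [[337.05907677 200.80635549]]
0.20700000000000002 [[337.6894119  180.95517242]]
0.28 [[338.44938646 157.02124696]]
[0.57461099 0.07478336 0.14263593] 0.0002453502175845425 [ 0.54602743  0.44955176 -0.54520902  0.45000487]
```

```bash
python3 - <<'E'
from h import *
for d in[86,92,98,104,110,116,122,128,134,138]:
    p,o=pose(d,flip=1);arm.line_to(p,0.03,o)
    print(d,arm.read_time(),np.round(arm.read_ft_force(),1))
a=snapshot("top");b=snapshot("side")
cv2.imwrite("pics/top2.png",a);cv2.imwrite("pics/side2.png",b);cv2.imwrite("pics/s2.png",np.hstack([cv2.resize(a[130:330,240:440],(400,400)),cv2.resize(b[180:340,260:420],(400,400))]))
for g in(-20.45+44,-20.45+48,-20.45+52):
    dev,r=postfit(a,g);print(g,np.round(g+dev,1),r.round(3))
E
```

```text
86 5.2333 [ 0.8 -0.3 -0.7]
92 5.8083 [ 0.6 -0.1  0.7]
98 6.3833 [-0.3  0.4 -0.1]
104 6.9583 [-0.3  0.9 -0.3]
110 7.5333 [-0.2  0.5 -0.2]
116 8.1083 [-0.4 -0.2  0.7]
122 8.6833 [-0.5 -0.7 -0.6]
128 9.2583 [ 0.2 -0.   0.5]
134 9.8333 [ 0.4  0.7 -0.5]
138 10.2667 [ 0.7 -0.1  0.1]
23.55 [28.4 28.6 19.7 28.4 28.5 28.6] [0.118 0.118 0.123 0.118 0.118 0.118]
27.55 [28.4 28.6 21.9 28.4 28.5 28.6] [0.118 0.118 0.126 0.118 0.118 0.118]
31.55 [28.4 28.6 26.2 28.4 28.5 28.6] [0.118 0.118 0.12  0.118 0.118 0.118]
```

View pics/s2.png

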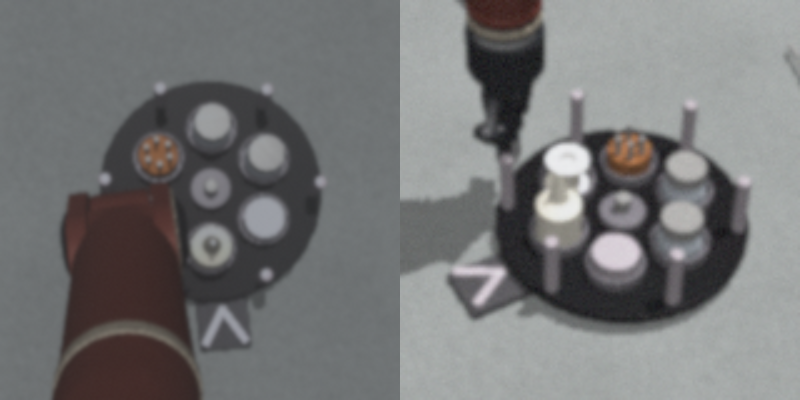

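```bash
python3 - <<'E'
from h import *
ang=lambda p,c:np.degrees(np.arctan2(p[...,1]-c[1],p[...,0]-c[0]))%360
for f in("pics/top0.png","pics/top2.png"):
    im=cv2.imread(f);g=cv2.cvtColor(im,cv2.COLOR_BGR2GRAY)
    sub=g[281:306,338:369];m=(sub>125).astype(np.uint8)
    n,l,s,c=cv2.connectedComponentsWithStats(m);print(s.tolist())
    Y,X=np.where(sub<85);d=np.c_[X+338,Y+281]  # dark tongue
    k=[i for i in range(1,n)]; i=max(k,key=lambda i:s[i,4])
    Y,X=np.where(l==i);b=np.c_[X+338,Y+281];A=ray("top",b,.018)
    r=np.linalg.norm(A-C,axis=1);a=ang(A,C);print("chevron",a.mean(),r.min(),r.max())
    for lo in np.arange(.135,.185,.01):
        q=(r>=lo)&(r<lo+.01);print(round(lo,3),q.sum(),((a[q].min()+a[q].max())/2).round(2) if q.any() else None)
    D=ray("top",d,.01);r=np.linalg.norm(D-C,axis=1);q=(r>.14)&(r<.183);print("tongue",q.sum(),ang(D[q],C).mean())
a=cv2.imread("pics/top2.png")[235:310,310:390];cv2.imwrite("pics/z2.png",cv2.resize(a,None,fx=7,fy=7,interpolation=cv2.INTER_CUBIC))
E
```

```text
[[0, 0, 31, 25, 654], [4, 2, 22, 20, 121]]
chevron 184.98784862154727 0.13709727500376928 0.17997693059033962
0.135 15 185.41
0.145 34 184.99
0.155 30 184.72
0.165 29 184.78
0.175 13 185.07
tongue 246 184.52131700459796
[[0, 0, 31, 25, 623], [3, 2, 23, 20, 152]]
chevron 184.79369278510552 0.13687877326629608 0.180174579408141
0.135 19 184.95
0.145 40 184.99
0.155 37 184.8
0.165 36 184.85
0.175 20 184.71
tongue 221 184.44244103650706
```

View pics/z2.png

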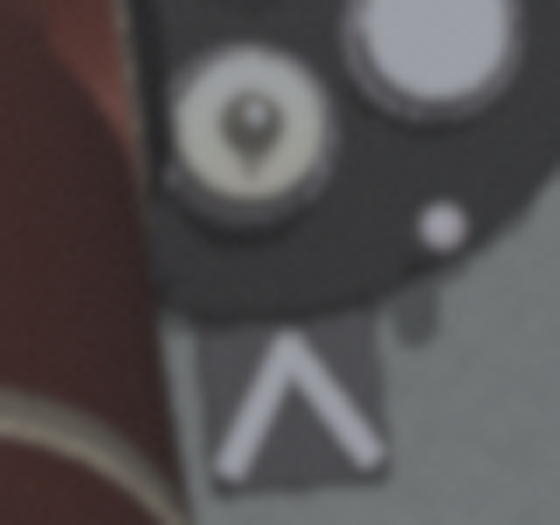

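```bash
python3 - <<'E'
from h import *
v=ray("top",[346.3,250.7],.117)[0]-C;print(np.degrees(np.arctan2(v[1],v[0]))%360,np.linalg.norm(v))
# shoulder disc centre: z = 27+46..~75mm
v=ray("top",[(250.5)/7-.5+310,(123.5)/7-.5+235],.073)[0]-C;print(np.degrees(np.arctan2(v[1],v[0]))%360,np.linalg.norm(v))
E
```

```text
178.98110632539547 0.07051210870144772
178.62514362451188 0.0697062264622142
```

```bash
python3 - <<'E'
from h import *
p,o=pose(144.1,flip=1);arm.line_to(p,0.02,o);arm.pause(.2);print(np.round(arm.read_ft_force(),1))
p,o=pose(134,flip=1,r=.125);arm.line_to(p,0.04,o)
p,o=pose(134,.28,1,.125);arm.line_to(p,0.12,o)
p,o=pose(95,.30,1,.30);arm.movep(p,o);print(arm.read_time())
a=snapshot("top");b=snapshot("side")
cv2.imwrite("pics/top3.png",a);cv2.imwrite("pics/s3.png",np.hstack([cv2.resize(a[130:330,240:440],(400,400)),cv2.resize(b[180:340,260:420],(400,400))]))
dev,r=postfit(a,34.5);print(np.round(34.5+dev,1),r.round(3))
E
```

```text
[-0.3  0.2  0.8]
14.2667
[34.6 34.9 34.7 34.4 34.6 34.7] [0.118 0.118 0.118 0.118 0.118 0.118]
```

View pics/s3.png

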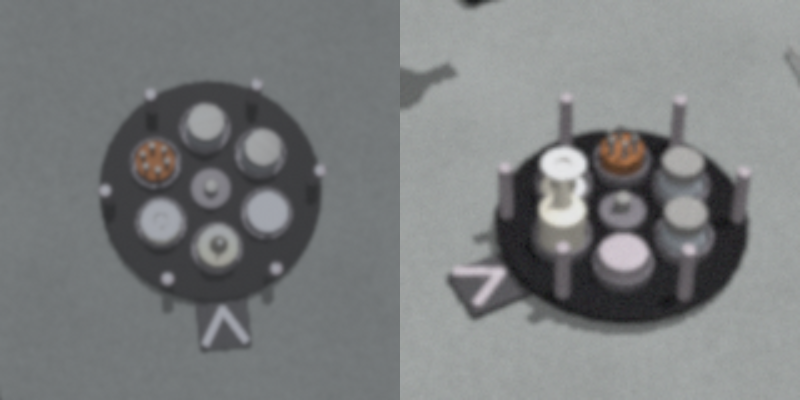

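The dropper cup is at 184.65° and the arrow at 184.8°. All the items are upright and the hand is clear.

```bash
python3 -c "
from station import ticket
ticket.finish_job()"
```

```text
the job is handed in; nothing more can be done
```

The dropper bottle now stands at the front of the carousel, in line with the arrow, and the job is handed in. I pushed one rim post with the closed fingertips at about 2–3 cm/s. That turned the deck about 55° counter-clockwise, in one main push and one small correction. Then I lifted the hand and moved it away.

- **Alignment:** in the last top picture the six posts put the dropper's cup at 184.65°, and the arrow measures about 184.8°. The tongue edges alone gave about 184.5°.
- **Forces and time:** force readings between push steps stayed around 1 N or less, which is noise level. The clock read about 14.3 s after the last move.
- **Items in the cups:** all six still stand upright in their cups in the final pictures.
- **Not checked:** I did not re-measure the drives, SSD and mouse after the push, but the hand worked well away from them.
- **One check that disagreed:** at the start, fitting the posts in the side view left an error of about 9 mm, so I measured from the top view, which fitted within 0.5 mm.

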